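# Fit the bayonet cap on the bench oil reservoir and hold it shut

## Robot

A 7-joint arm with a two-finger parallel gripper is mounted at the origin on a cart in front of the work surface, level with it; the furniture and walls round the work are solid. World frame = base frame: x ahead of the robot, y to its left, z up, the work surface at z = 0. Lengths are in m, angles in rad, forces in N, time in s.
With the tool pointing down it reaches from about 0.425 to 0.875 m from the base axis. Payload 8.4 kg.
Tool frame: the origin (TCP) lies on the centre line of the jaws, within the pads' length; the fingertips stand 14 mm ahead of it and the grasp point (between the pads) lies 5 mm behind it; z points along the fingers, y is the line along which they close (so a half turn about z gives the same grasp; the last joint's range is limited). The gripper opens to 85 mm and grips with 20 to 120 N. Pads are 22 mm wide; open, the fingers measure 114 mm over their backs; the gripper's body (76 mm by 85 mm) begins 54 mm behind the grasp point. The pads swing forward as they close: fully open they stand 13 mm farther back than shut.
Start: joints at [1.061, 0.333, 0.04, 1.465, -0.013, 1.343, -0.059], TCP at [0.26, -0.596, 0.245] pointing down, gripper open.
Joint ranges: [-2.58, 2.58], [-0.38, 2.09], [-1.3, 1.39], [0.25, 2.4], [-1.5, 4.64], [0.08, 2.09], [-2.65, 2.65]. Speed limits (rad/s): [2.22, 2.22, 2.79, 2.79, 3.14, 3.14, 3.14].

## Interface

Orientations are given as a unit quaternion [w, x, y, z].
In Python, from station import observe, grab_frame, close_job gives the robot as it stands.
- The arm moves only by the tool send_rows, never from a script. Its argument "deltas" is a list of rows, each an object of numbers: "x", "y", "z": the shift along the tool's x, y, z in cm; "spin": the turn about the tool's z in degrees. In form: [{"x": .., "y": .., "z": .., "spin": ..}, ...]. A call has exactly 10 rows; each row is the pose to reach, as a shift and turn from the pose commanded when the call began, along the tool's axes at that moment; what a row does not reach only later rows make up. A row lasts 1/12 s, in which the tool goes at most 41.7 mm and 7.16 degrees, less where a joint would pass 70% of its speed; a pose out of reach is approached as far as the arm can. A call with a gripper value outside its range is refused whole. "jaw" is the finger opening in cm, from 0 to 8.54, set as the call begins (left out, the last holds). The fingers move at their own pace and stop on an object; the grip force is fixed at half the most. Time passes only in rows, so rows that repeat a pose let the fingers close, or fill a call up. It gives the time, the measured TCP pose, the force, the opening and the grip force at its end, in the units of the state.
- observe(): the state, without advancing time (a new reading comes with each control period).
- grab_frame(name): name is "side" or "top" or "wrist"; returns a dict with "frame" (400x640x3 uint8, blue, green, red), "range_z" (400x640 float32, m along the optical axis (not along the pixel's ray), 0 where there is no reading), "vertical_fov" (degrees; the focal length in pixels is half the picture's height over the tangent of half this angle, whatever the lens; pixels are square), "cx", "cy" (the principal point, pixels), "origin" and "rotation" of the camera in the world; the wrist camera has in their place "tool_from_camera" (4x4, takes a point from camera to tool coordinates, whose origin is the TCP and whose axes are the flange's). Camera axes: x right, y down, z forward; pixel columns grow to the right and rows downward; lengths in m; the calibration is good to about 2 mm. The wrist camera is an equidistant fisheye: a pixel r from the principal point sees the ray r / f radians off the axis. A picture is of the moment at which its call begins: read the wrist's pose just before it.
- close_job(): hands the job in; it is judged then, once.
The state is a dict: "t": time; "q": joint angles; "qd": joint speeds; "effort": joint torques, N m; "eef_pos": TCP position; "eef_rot": TCP orientation; "wrist_force": force on the tool from outside, world axes, zero at the start; "moment": the same for the moment, N m; "grip_width": opening from 0.0 (shut) to 1.0 (fully open); "grasp_force": force on a finger pad.
Only numpy, scipy, OpenCV 4.12 (cv2) and the standard library are available. Lean on these libraries where they do the work, as an engineer would, in place of code of your own. Each camera call takes 0.05 s, during which the arm holds its last target. There are 200 camera calls.

## Task

A small carton has been left on the mouth of the blue oil reservoir: lift it off and stand it, right way up, on the worktop clear of the reservoir. Then fit the orange-winged filler cap: drop its two lugs through the slots in the neck, push it down fully home against the spring, twist it clockwise about a quarter turn to the stop, and finish still gripping it there, because a spring turns it back if you let go. Do not disturb the lock cylinder, the key fob or the oil bottle.

Things in the scene. Friction and masses are not known exactly. Their poses are not given: they have to be found in the camera images.
- reservoir: Fixed blue round oil reservoir, 100 mm wide over its foot, 88 mm body, with an upright steel filler neck of 62 mm outer diameter on top; 72 mm high in all. Origin: centre of its foot, on the worktop; z up. Its x axis is the line of the neck's two entry slots, which are alike, half a turn apart, and marked yellow on the rim and side. Sight glass at -y, drain plug at +y.
- mouth (a point): Centre of the neck's mouth in the plane of its rim, 72 mm above the worktop; axes as the reservoir's. Bore 35 mm wide; two slots 11 mm wide, at +x and -x, reach 24 mm from the axis, down through a ledge 8 mm deep. Under the ledge the lugs can turn clockwise (seen from above) only. Fully home, the cap's flange rests on the rim.
- plunger (a joint): Travel (m) of the sprung brass plunger in the middle of the neck, growing as it is pressed down: 0 at rest, its tip 4 mm below the rim; 0.012 with the cap fully home. It pushes the cap up with about 2 N at first and about 6 N at 0.012.
- return_ring (a joint): Turn of the sprung ring inside the neck, which the cap's lugs push round as the cap is twisted clockwise: 0 at rest, 1.40 rad at the stop. The cap turns 0 to 0.1 rad freely before the lugs meet it. It pushes back with 0.05 N m at first and 0.15 N m at the stop, and turns the cap back if let go.
- cap: Loose filler cap, 120 g, 47 mm high, upright. Origin: centre of its underside; z up. Aluminium spigot 32 mm wide, 16 mm high; two lugs at its foot on +x and -x, 8 mm wide, 6 mm high, reaching 21.5 mm from the axis; black flange 53 mm wide from 16 to 23 mm. Half a turn makes no difference. Fully home the origin is 16 mm below the mouth; from 14 mm down the cap can turn.
- wing (a point): Centre of the cap's orange wing, 35 mm above the cap's origin; axes as the cap's. The wing stands on the flange, from 23 to 47 mm above the origin, 44 mm long in x (in line with the lugs) and 14 mm thick in y: grip it across its thickness. Once the cap is turned under the ledge the spring can lift it only 2 mm.
- carton: Small white and green carton, 40 mm (x) by 60 mm (y) by 28 mm high, 90 g, lying flat on the neck's rim over the mouth at the start. Origin: centre of its underside; z up. Grip it across the 40 mm side, with the fingertips above the rim, which sticks out on both sides.
- lock_cylinder: Bystander: brass lock cylinder lying flat, 33 x 83 x 18 mm. Origin: centre of its underside.
- key_fob: Bystander: black car key fob lying flat, 85 x 36 x 14 mm. Origin: centre of its underside.
- oil_bottle: Bystander: cream oil bottle with a red spout, 38 mm wide, 110 mm high, standing. Origin: centre of its underside.
Mind the look-alikes: they are no part of the job. There is more than one size of the cap; the one meant has the size given above.

How it is judged:
By the outcome, as a careful person would: the job done as asked, in the order asked, and still so for the second after the job is handed in, while the arm keeps its last pose, push and grip.
It also fails if it takes over 54 s, if anything falls off the work surface, if the arm or the gripper's body presses on something with over 40 N, if the wrist force passes 120 N, or if a joint passes its speed limit or range.

## Working session

There is one attempt and no reset: what is moved stays moved. The work goes in short steps, Python scripts to look and compute and a tool call to move; the robot and the scene stay as the last step left them, time stands still between calls to the robot, and variables do not carry over. Pictures are saved under pics/ and viewed, at most 10 in all, crops included, and the job is handed in when it is done.

Besides the shell and the picture viewer there is one more tool, called after ">>>" by a JSON object that holds its "api" and its "payload". send_rows: Moves the arm, as the interface text tells. Its arguments: {"type":"object","properties":{"deltas":{"type":"array","items":{"type":"object","properties":{"x":{"type":"number"},"y":{"type":"number"},"z":{"type":"number"},"spin":{"type":"number"}}}},"jaw":{"type":"number"}},"required":["deltas"]}

```bash
mkdir -p pics
python3 - <<'E'
from station import *
import cv2,numpy as np
s=observe();print(s)
for n in("top","side"):
    g=grab_frame(n);cv2.imwrite(f"pics/{n}0.png",g["frame"]);np.savez(f"{n}0.npz",**g)
    print(n,g["vertical_fov"],g["cx"],g["cy"],g["origin"],g["rotation"])
E
```

```text
{'t': 0.0, 'q': array([ 1.06079973,  0.33393511,  0.03989559,  1.46629363, -0.01338735,
        1.34330715, -0.05850194]), 'qd': array([ 8.49659873e-05,  3.10539576e-04, -7.93828083e-04, -3.95553756e-04,
        4.48605085e-04, -2.05443751e-03, -5.16886079e-04]), 'effort': array([-4.80685503e-04, -6.58554912e+01,  1.36529971e+00, -4.05578363e+01,
        1.68079021e-02,  1.24958844e-02,  3.44955561e-05]), 'eef_pos': array([ 0.25935073, -0.59553131,  0.24439497]), 'eef_rot': array([-8.04737193e-04,  9.78983274e-01,  2.03938828e-01, -2.36009826e-04]), 'wrist_force': array([-0.56420393,  0.40630799, -0.14808158]), 'moment': array([ 0.05376748, -0.05103406,  0.00802982]), 'grasp_force': 0.0, 'grip_width': 0.9996355061384004}
top 52.18686919654462 327.51254573355044 198.2411239626543 [0.44911972 0.02976968 0.93734916] [ 0.04872026 -0.70314964  0.70895386 -0.02431735]
side 55.512780703306106 324.7650311056088 199.51073696382878 [ 0.52746087 -0.74250225  0.41412294] [-5.49473686e-01  8.35400573e-01  3.24012168e-04  1.35811024e-02]
```

View pics/top0.png

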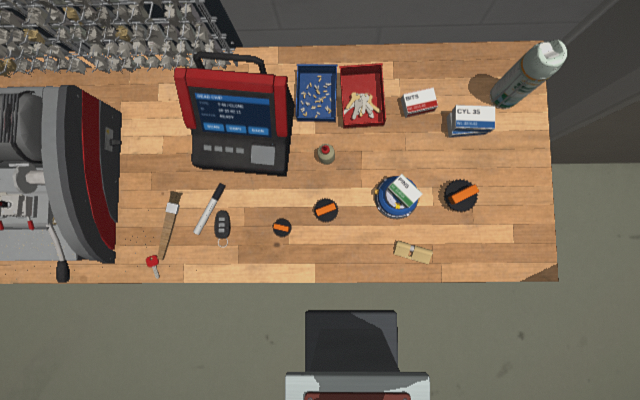

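View pics/side0.png

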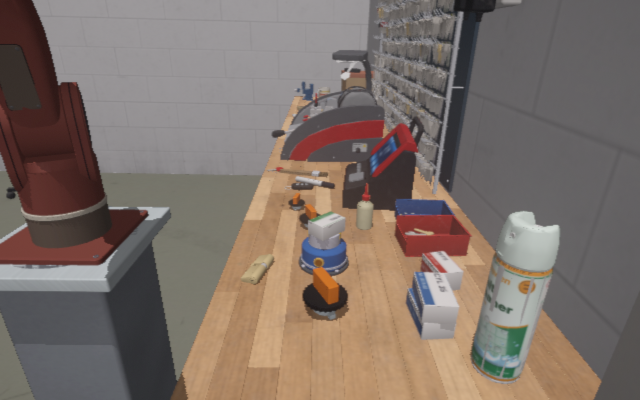

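Top view: three winged caps, at px (282,228) small, (326,210) medium and (461,195) large. The carton lies on the blue reservoir at (403,190), with a second white carton pair at (420,102) and (472,120). Lock cylinder is at (413,252), fob at (222,224), bottle at (326,153). Next I measure the sizes.

```bash
cat > h.py <<'E'
import numpy as np,cv2
from scipy.spatial.transform import Rotation as R
def rot(q): return R.from_quat(np.r_[q[1:],q[0]]).as_matrix()
def foc(g): return 200/np.tan(np.radians(float(g["vertical_fov"]))/2)
def onplane(g,px,z):
    px=np.atleast_2d(np.array(px,float)); f=foc(g)
    d=np.c_[(px[:,0]-g["cx"])/f,(px[:,1]-g["cy"])/f,np.ones(len(px))]@rot(g["rotation"]).T
    o=np.array(g["origin"]); return o+d*((z-o[2])/d[:,2])[:,None]
def cloud(g):
    f=foc(g);v,u=np.mgrid[:400,:640];Z=g["range_z"]
    P=np.dstack([(u-g["cx"])/f*Z,(v-g["cy"])/f*Z,Z])
    return P@rot(g["rotation"]).T+np.array(g["origin"])
def rect(P):  # centre, long, short, angle of long axis
    (c,(w,h),a)=cv2.minAreaRect((P[:,:2]*1000).astype(np.float32))
    if w<h: w,h,a=h,w,a+90
    return np.round([*c,w,h,a],1)
E
python3 - <<'E'
from h import *
g=dict(np.load("top0.npz"));C=cloud(g);hsv=cv2.cvtColor(g["frame"],cv2.COLOR_BGR2HSV)
big=cv2.resize(g["frame"][160:250,260:500],None,fx=3.3,fy=3.3,interpolation=cv2.INTER_CUBIC);cv2.imwrite("pics/crop.png",big)
for n,(u,v),r in (("S",(282,228),14),("M",(326,210),18),("L",(461,195),24)):
    m=np.zeros((400,640),bool);m[v-r:v+r,u-r:u+r]=1
    o=m&(hsv[...,0]<16)&(hsv[...,1]>200)&(hsv[...,2]>150)
    k=m&(hsv[...,2]<70)&(C[...,2]>.008)
    z=np.median(C[o][:,2]);ys,xs=np.nonzero(o)
    zk=np.median(C[k][:,2])
    ys2,xs2=np.nonzero(k|o)
    print(n,"wingz",z,rect(onplane(g,np.c_[xs,ys],z)),"flz",zk,rect(onplane(g,np.c_[np.nonzero(k)[1],np.nonzero(k)[0]],zk)))
m=np.zeros((400,640),bool);m[165:222,370:430]=1
k=m&(C[...,2]>.09)&(C[...,2]<.115);ys,xs=np.nonzero(k);print("carton z",np.median(C[k][:,2]),rect(onplane(g,np.c_[xs,ys],.1)))
b=m&(hsv[...,0]>95)&(hsv[...,0]<125)&(hsv[...,1]>130)&(C[...,2]<.09)
for a,bb in((0,.02),(.02,.045),(.045,.08)):
    kk=b&(C[...,2]>a)&(C[...,2]<bb);print(a,kk.sum(),rect(C[kk]) if kk.sum()>5 else "")
yl=m&(hsv[...,0]>20)&(hsv[...,0]<34)&(hsv[...,1]>140);print("yellow",[(x,y,np.round(C[y,x],3)) for y,x in np.argwhere(yl)][:12])
for n,(u,v),r in(("lock",(413,252),22),("bottle",(326,153),12)):
    m[:]=0;m[v-r:v+r,u-r:u+r]=1;k=m&(C[...,2]>.01);print(n,rect(C[k]),np.max(C[k][:,2]))
E
```

```text
S wingz 0.03569453832519853 [479.4 165.3  31.3   9.6  77.1] flz 0.01721936606021024 [479.7 164.6  38.6  37.2 164.3]
M wingz 0.04639330945915665 [517.8  65.4  42.3  13.1 111.3] flz 0.02270037605143649 [518.2  65.6  50.4  50.3  63. ]
L wingz 0.0624767733858293 [ 547.2 -233.6   56.4   17.   116. ] flz 0.030777737476348155 [ 547.1 -230.8   70.4   68.5   24. ]
carton z 0.09983713594573257 [ 550.2 -100.3   59.5   41.1   43.7]
0 0 
0.02 135 [546.4 -90.4  84.3  78.1  12.5]
0.045 244 [538.9 -85.9  83.2  60.4  40.8]
yellow [(np.int64(396), np.int64(204), array([ 0.527, -0.089,  0.048])), (np.int64(397), np.int64(204), array([ 0.527, -0.091,  0.051])), (np.int64(398), np.int64(204), array([ 0.527, -0.093,  0.051])), (np.int64(399), np.int64(204), array([ 0.527, -0.095,  0.052])), (np.int64(396), np.int64(205), array([ 0.523, -0.086,  0.071])), (np.int64(397), np.int64(205), array([ 0.523, -0.087,  0.074])), (np.int64(398), np.int64(205), array([ 0.523, -0.09 ,  0.071])), (np.int64(399), np.int64(205), array([ 0.523, -0.092,  0.072])), (np.int64(396), np.int64(206), array([ 0.521, -0.085,  0.074])), (np.int64(397), np.int64(206), array([ 0.521, -0.087,  0.074])), (np.int64(398), np.int64(206), array([ 0.521, -0.089,  0.074])), (np.int64(399), np.int64(206), array([ 0.521, -0.092,  0.074]))]
lock [438.3 -71.4 200.9  32.8  74.6] 0.9373491610567459
bottle [642.3  62.8  35.5  35.2  89.7] 0.11242496977284411
```

View pics/crop.png

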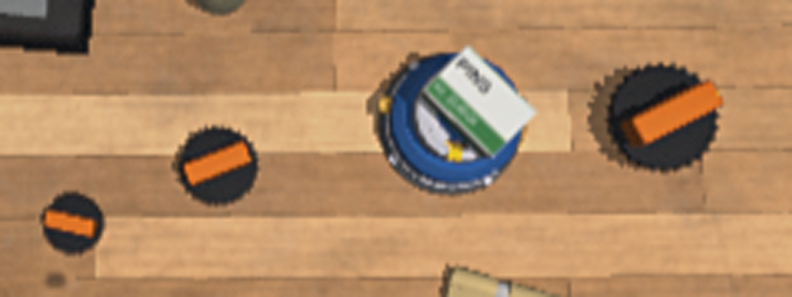

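Choice: the medium cap at (326,210). Its wing measures 42x13 mm, its flange 50 mm, and its top is 46 mm high, which fits the description. The crop confirms it stands upright; the small cap (282,228) and large cap (461,195) are look-alikes. One yellow slot mark shows at the robot side of the neck. The carton is on the rim at (0.550,-0.100).

```bash
cat >> h.py <<'E'
def go(s,p,close=None):
    """tool deltas (cm), spin (deg) to TCP p with closing line at world angle close (deg, mod 180)"""
    M=rot(s["eef_rot"]);d=M.T@(np.array(p)-s["eef_pos"])*100
    a=np.degrees(np.arctan2(M[1,1],M[0,1]))
    sp=0 if close is None else -((close-a+90)%180-90)
    return np.round(d,2),"close now %.1f spin %.1f (alt %.1f)"%(a,sp,sp-180*np.sign(sp))
E
python3 - <<'E'
from h import *;from station import observe
print(go(observe(),(.55,-.1,.14),-46.3))
g=dict(np.load("top0.npz"));C=cloud(g)
for (x,y) in((.64,-.16),(.63,-.17),(.63,-.15),(.62,-.01)):
    d=np.hypot(C[...,0]-x,C[...,1]-y);k=(C[...,2]>.012)&(d<.13)&(C[...,2]<.3)
    i=np.argsort(d[k])[:1];print(x,y,d[k][i],C[k][i].round(3))
    for lo in range(-180,180,45):
        a=np.degrees(np.arctan2(C[...,1]-y,C[...,0]-x));kk=k&(a>=lo)&(a<lo+45);print(lo,d[kk].min().round(3) if kk.any() else None,end=" ")
    print()
E
```

```text
(array([ 46.43, -33.81,  10.5 ]), 'close now -66.5 spin -20.2 (alt 159.8)')
0.64 -0.16 [0.0705669] [[ 0.581 -0.122  0.041]]
-180 0.082 -135 0.087 -90 0.074 -45 0.082 0 0.099 45 0.117 90 0.082 135 0.071 
0.63 -0.17 [0.06781114] [[ 0.575 -0.209  0.031]]
-180 0.068 -135 0.072 -90 0.078 -45 0.074 0 0.111 45 None 90 0.071 135 0.069 
0.63 -0.15 [0.05681097] [[ 0.581 -0.122  0.041]]
-180 0.081 -135 0.081 -90 0.088 -45 0.096 0 0.107 45 0.121 90 0.068 135 0.057 
0.62 -0.01 [0.05865585] [[0.639 0.046 0.031]]
-180 0.067 -135 0.067 -90 None -45 0.092 0 0.091 45 0.059 90 0.109 135 0.1
```

>>> {"api": "send_rows", "payload": {"deltas": [{"x": 3.5,"y": -2.5,"z": 0,"spin": 0},{"x": 6.9,"y": -5,"z": 0,"spin": -2},{"x": 10.2,"y": -7.4,"z": 0,"spin": -4},{"x": 13.5,"y": -9.8,"z": 0,"spin": -6},{"x": 16.8,"y": -12.2,"z": 0,"spin": -8},{"x": 20.1,"y": -14.6,"z": 0,"spin": -10},{"x": 23.4,"y": -17,"z": 0,"spin": -12},{"x": 26.7,"y": -19.4,"z": 0,"spin": -14},{"x": 30,"y": -21.8,"z": 0,"spin": -17},{"x": 33.3,"y": -24.2,"z": 0,"spin": -20.2}], "jaw": 8.54}}

```text
t: 0.93
eef_pos: [0.4686, -0.2391, 0.2452]
eef_rot: [-0.0, 0.928, 0.374, -0.0]
wrist_force: [1.9, 0.2, 0.3]
grip_width: 1.003
grasp_force: 0.0
```

Run:
```python
from h import *;from station import observe
s=observe();print(s["t"],s["eef_pos"],go(s,(.55,-.1,.14),-46.3))
```

```text
0.9333 [ 0.46862161 -0.23910254  0.24522642] (array([15.51, -4.39, 10.52]), 'close now -46.1 spin 0.2 (alt -179.8)')
```

>>> {"api": "send_rows", "payload": {"deltas": [{"x": 3,"y": -0.8,"z": 0.5},{"x": 6,"y": -1.7,"z": 2},{"x": 9,"y": -2.5,"z": 4},{"x": 12,"y": -3.4,"z": 6},{"x": 14.5,"y": -4.1,"z": 8},{"x": 15.5,"y": -4.4,"z": 10},{"x": 15.5,"y": -4.4,"z": 12},{"x": 15.5,"y": -4.4,"z": 14},{"x": 15.5,"y": -4.4,"z": 15.4},{"x": 15.5,"y": -4.4,"z": 15.4}]}}

```text
invalid input at $.deltas[0]: expected keys x, y, z, spin
```

>>> {"api": "send_rows", "payload": {"deltas": [{},{},{},{},{},{},{},{},{},{}], "jaw": 2.5}}

```text
invalid input at $.deltas[0]: expected keys x, y, z, spin
```

Run:
```python
from h import *;from station import *
s=observe();print(s["t"],s["eef_pos"],s["grip_width"],s["grasp_force"],go(s,(.64,-.16,.14)))
g=grab_frame("top");cv2.imwrite("pics/t1.png",g["frame"][130:260,300:520])
g=grab_frame("side");cv2.imwrite("pics/s1.png",cv2.resize(g["frame"][150:330,220:420],None,fx=2.5,fy=2.5))
```

```text
0.9333 [ 0.46862161 -0.23910254  0.24522642] 1.0029898426993014 0.0 (array([17.84,  6.17, 10.52]), 'close now -46.1 spin 0.0 (alt 0.0)')
```

View pics/s1.png

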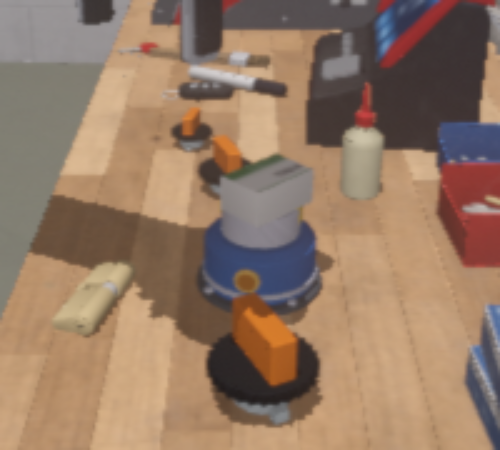

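The rows need all four keys, so nothing moved. The side crop shows the carton still on the neck at crop px (265,200).

>>> {"api": "send_rows", "payload": {"deltas": [{"x": 3,"y": -0.8,"z": 0.5,"spin": 0},{"x": 6,"y": -1.7,"z": 2,"spin": 0},{"x": 9,"y": -2.5,"z": 4,"spin": 0},{"x": 12,"y": -3.4,"z": 6,"spin": 0},{"x": 14.5,"y": -4.1,"z": 8,"spin": 0},{"x": 15.5,"y": -4.4,"z": 10,"spin": 0},{"x": 15.5,"y": -4.4,"z": 12,"spin": 0},{"x": 15.5,"y": -4.4,"z": 14,"spin": 0},{"x": 15.5,"y": -4.4,"z": 15.4,"spin": 0},{"x": 15.5,"y": -4.4,"z": 15.4,"spin": 0}]}}

```text
t: 1.87
eef_pos: [0.5475, -0.102, 0.0879]
eef_rot: [-0.002, 0.928, 0.372, -0.002]
wrist_force: [0.2, -0.9, 0.1]
grip_width: 0.997
grasp_force: 0.0
```

>>> {"api": "send_rows", "payload": {"deltas": [{"x": 0,"y": 0,"z": 0,"spin": 0},{"x": 0,"y": 0,"z": 0,"spin": 0},{"x": 0,"y": 0,"z": 0,"spin": 0},{"x": 0,"y": 0,"z": 0,"spin": 0},{"x": 0,"y": 0,"z": 0,"spin": 0},{"x": 0,"y": 0,"z": 0,"spin": 0},{"x": 0,"y": 0,"z": 0,"spin": 0},{"x": 0,"y": 0,"z": 0,"spin": 0},{"x": 0,"y": 0,"z": 0,"spin": 0},{"x": 0,"y": 0,"z": 0,"spin": 0}], "jaw": 2.5}}

```text
t: 2.7
eef_pos: [0.5507, -0.1023, 0.0928]
eef_rot: [0.001, 0.928, 0.372, 0.001]
wrist_force: [-0.1, 0.4, 6.9]
grip_width: 0.453
grasp_force: 61.2
```

Run:
```python
from h import *;from station import *
s=observe();print(s["t"],s["eef_pos"],s["wrist_force"],s["grip_width"],s["grasp_force"],go(s,(.64,-.16,.14)))
g=grab_frame("side");cv2.imwrite("pics/s2.png",cv2.resize(g["frame"][150:330,220:420],None,fx=2.5,fy=2.5))
```

```text
2.7 [ 0.55069841 -0.10231105  0.09276632] [-0.12894003  0.35085309  6.94294732] 0.4528598198454814 61.1514937877655 (array([ 2.47, 10.35, -4.7 ]), 'close now -46.3 spin 0.0 (alt 0.0)')
```

View pics/s2.png

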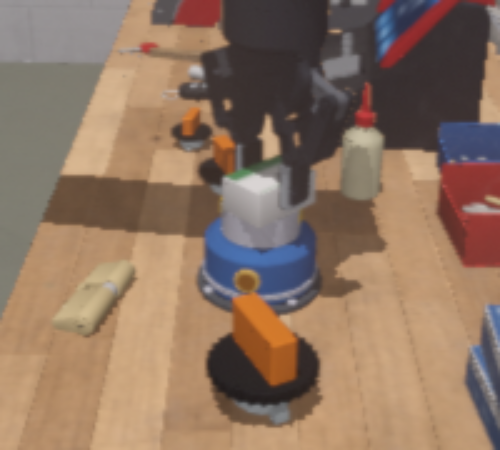

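Carton gripped (38 mm, 61 N). Lift it and carry it to (0.64,-0.16).

>>> {"api": "send_rows", "payload": {"deltas": [{"x": 0,"y": 0,"z": -1.5,"spin": 0},{"x": 0,"y": 0,"z": -3.5,"spin": 0},{"x": 0,"y": 0,"z": -5,"spin": 0},{"x": 0.4,"y": 2,"z": -5,"spin": 0},{"x": 1,"y": 4,"z": -5,"spin": 0},{"x": 1.5,"y": 6,"z": -5,"spin": 0},{"x": 2,"y": 8,"z": -5,"spin": 0},{"x": 2.4,"y": 9.5,"z": -4,"spin": 0},{"x": 2.5,"y": 10.4,"z": -2,"spin": 0},{"x": 2.5,"y": 10.4,"z": 0,"spin": 0}]}}

```text
t: 3.58
eef_pos: [0.6415, -0.1619, 0.0914]
eef_rot: [0.001, 0.928, 0.372, 0.001]
wrist_force: [-0.5, -0.0, -1.1]
grip_width: 0.453
grasp_force: 60.6
```

>>> {"api": "send_rows", "payload": {"deltas": [{"x": 0,"y": 0,"z": 1.5,"spin": 0},{"x": 0,"y": 0,"z": 3,"spin": 0},{"x": 0,"y": 0,"z": 4.5,"spin": 0},{"x": 0,"y": 0,"z": 5.5,"spin": 0},{"x": 0,"y": 0,"z": 6,"spin": 0},{"x": 0,"y": 0,"z": 6.3,"spin": 0},{"x": 0,"y": 0,"z": 6.5,"spin": 0},{"x": 0,"y": 0,"z": 6.5,"spin": 0},{"x": 0,"y": 0,"z": 6.5,"spin": 0},{"x": 0,"y": 0,"z": 6.5,"spin": 0}]}}

```text
t: 4.42
eef_pos: [0.6402, -0.1601, 0.0271]
eef_rot: [0.0, 0.928, 0.372, 0.0]
wrist_force: [0.9, -0.0, -0.3]
grip_width: 0.458
grasp_force: 60.6
```

Run:
```python
from h import *;from station import *
s=observe();print(s["t"],s["eef_pos"],s["wrist_force"],s["grip_width"],s["grasp_force"])
g=grab_frame("side");cv2.imwrite("pics/s3.png",cv2.resize(g["frame"][130:330,220:480],None,fx=2.5,fy=2.5))
```

```text
4.4167 [ 0.64021502 -0.16005429  0.02711871] [ 0.85249243 -0.01973424 -0.32806302] 0.4582949030944154 60.6407904624939
```

View pics/s3.png

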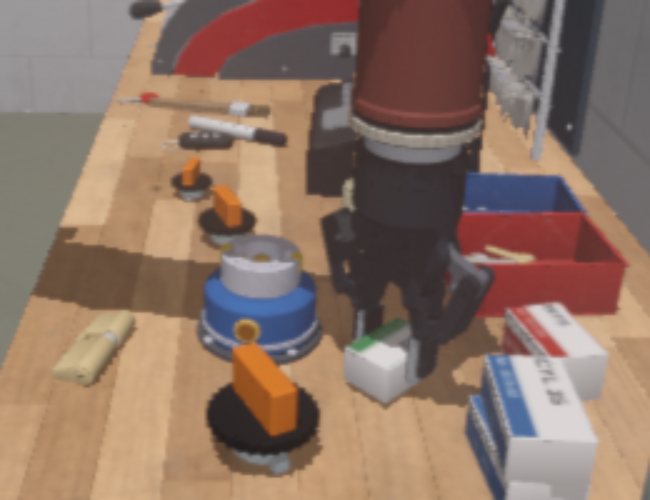

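The carton hangs level, just above the table, at crop px (390,360). Lower it to contact.

>>> {"api": "send_rows", "payload": {"deltas": [{"x": 0,"y": 0,"z": 0.1,"spin": 0},{"x": 0,"y": 0,"z": 0.2,"spin": 0},{"x": 0,"y": 0,"z": 0.3,"spin": 0},{"x": 0,"y": 0,"z": 0.4,"spin": 0},{"x": 0,"y": 0,"z": 0.5,"spin": 0},{"x": 0,"y": 0,"z": 0.55,"spin": 0},{"x": 0,"y": 0,"z": 0.6,"spin": 0},{"x": 0,"y": 0,"z": 0.6,"spin": 0},{"x": 0,"y": 0,"z": 0.6,"spin": 0},{"x": 0,"y": 0,"z": 0.6,"spin": 0}]}}

```text
t: 5.3
eef_pos: [0.6397, -0.16, 0.0208]
eef_rot: [0.0, 0.928, 0.372, -0.0]
wrist_force: [-2.9, 0.8, 5.4]
grip_width: 0.456
grasp_force: 61.3
```

>>> {"api": "send_rows", "payload": {"deltas": [{"x": 0,"y": 0,"z": 0,"spin": 0},{"x": 0,"y": 0,"z": 0,"spin": 0},{"x": 0,"y": 0,"z": 0,"spin": 0},{"x": 0,"y": 0,"z": 0,"spin": 0},{"x": 0,"y": 0,"z": -1,"spin": 0},{"x": 0,"y": 0,"z": -3,"spin": 0},{"x": 0,"y": 0,"z": -6,"spin": 0},{"x": 0,"y": 0,"z": -10,"spin": 0},{"x": 0,"y": 0,"z": -14,"spin": 0},{"x": 0,"y": 0,"z": -18,"spin": 0}], "jaw": 6.2}}

```text
t: 6.13
eef_pos: [0.6394, -0.1597, 0.203]
eef_rot: [-0.0, 0.928, 0.373, 0.0]
wrist_force: [1.5, -0.7, 0.0]
grip_width: 0.725
grasp_force: 0.0
```

>>> {"api": "send_rows", "payload": {"deltas": [{"x": -2,"y": 0,"z": -1,"spin": 0},{"x": -5,"y": 0,"z": -1,"spin": 0},{"x": -8,"y": 0,"z": -1,"spin": 0},{"x": -11,"y": 0,"z": -1,"spin": 0},{"x": -14,"y": 0,"z": -1,"spin": 0},{"x": -17,"y": 0,"z": -1,"spin": 0},{"x": -20,"y": 0,"z": -1,"spin": 0},{"x": -23,"y": 0,"z": -1,"spin": 0},{"x": -25,"y": 0,"z": -1,"spin": 0},{"x": -25,"y": 0,"z": -1,"spin": 0}]}}

```text
t: 6.97
eef_pos: [0.4553, -0.3371, 0.2112]
eef_rot: [0.001, 0.929, 0.369, -0.001]
wrist_force: [-0.1, -0.8, -0.1]
grip_width: 0.729
grasp_force: 0.0
```

Run:
```python
from h import *;from station import *
s=observe();print(s["t"],s["eef_pos"],go(s,(.518,.0655,.14),21.3))
g=grab_frame("top");np.savez("top1.npz",**g);w=grab_frame("side");np.savez("side1.npz",**w)
C=cloud(g);hsv=cv2.cvtColor(g["frame"],cv2.COLOR_BGR2HSV)
A=cv2.resize(g["frame"][130:260,300:480],None,fx=3.5,fy=3.5,interpolation=cv2.INTER_CUBIC);cv2.imwrite("pics/t2.png",A)
m=np.zeros((400,640),bool);m[165:222,370:430]=1
for a,b in((.015,.05),(.068,.078)):
    k=m&(C[...,2]>a)&(C[...,2]<b);ys,xs=np.nonzero(k)
    P=C[k];print(a,k.sum(),rect(P),np.median(P[:,2]),cv2.minEnclosingCircle((P[:,:2]*1000).astype(np.float32)))
yl=m&(hsv[...,0]>20)&(hsv[...,0]<34)&(hsv[...,1]>140)
n,l,st,c=cv2.connectedComponentsWithStats(yl.astype(np.uint8))
for i in range(1,n):
    print(st[i],c[i],onplane(g,c[i],.072).round(4),np.median(C[l==i][:,2]))
# second carton check
m[:]=0;m[130:180,395:450]=1;k=m&(C[...,2]>.018)&(C[...,2]<.04);print("carton",rect(C[k]),np.median(C[k][:,2]))
```

```text
6.9667 [ 0.45528867 -0.33710812  0.21119819] (array([ 32.21, -24.97,   7.03]), 'close now -46.6 spin -67.9 (alt 112.1)')
0.015 811 [ 555.5 -116.8  137.9   87.8  111.6] 0.04532879428589742 ((566.4483642578125, -113.98267364501953), 72.64138793945312)
0.068 427 [ 5.469e+02 -9.450e+01  6.030e+01  5.970e+01  4.000e-01] 0.07159526864999533 ((546.5801391601562, -94.55831909179688), 31.375070571899414)
[401 180   4   4  13] [402.61538462 181.15384615] [[ 0.574  -0.1007  0.072 ]] 0.07242319127574359
[396 204   4   5  19] [397.52631579 205.89473684] [[ 0.5213 -0.0886  0.072 ]] 0.07140594343036033
carton [ 618.5 -136.6  107.2   58.7  134.5] 0.027901670581141513
```

View pics/t2.png

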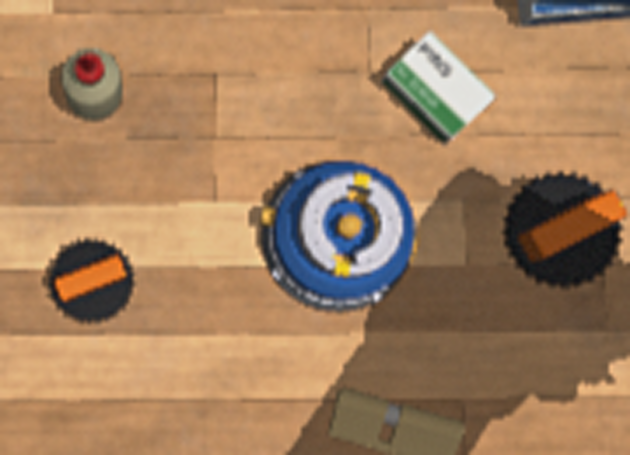

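Top crop: the carton stands upright near crop px (440,87), clear of the reservoir. The mouth is open with slots at (362,180) and (343,268): mouth (0.547,-0.0945), slot line about -13°. Now to the cap.

>>> {"api": "send_rows", "payload": {"deltas": [{"x": 3,"y": -2.3,"z": 0,"spin": -6.8},{"x": 6,"y": -4.7,"z": 0,"spin": -13.6},{"x": 9.2,"y": -7.1,"z": 0,"spin": -20.4},{"x": 12.4,"y": -9.6,"z": 0,"spin": -27.2},{"x": 15.6,"y": -12.1,"z": 0,"spin": -34},{"x": 18.8,"y": -14.6,"z": 0,"spin": -40.8},{"x": 22,"y": -17.1,"z": 0,"spin": -47.6},{"x": 25.2,"y": -19.6,"z": 0,"spin": -54.4},{"x": 28.4,"y": -22,"z": 0.5,"spin": -61.2},{"x": 31,"y": -24,"z": 2,"spin": -67.9}], "jaw": 6.2}}

```text
t: 7.9
eef_pos: [0.5184, 0.0604, 0.1928]
eef_rot: [0.002, 0.558, 0.83, 0.002]
wrist_force: [0.4, 0.1, -0.2]
grip_width: 0.722
grasp_force: 0.0
```

Run:
```python
from h import *;from station import *
s=observe();print(s["t"],s["eef_pos"],s["q"].round(2),go(s,(.518,.0655,.038),21.3))
```

```text
7.9 [0.51840375 0.0603665  0.19278843] [ 0.4   0.16 -0.65  1.82  0.1   1.19  0.1 ] (array([ 0.5 ,  0.08, 15.48]), 'close now 22.2 spin 0.9 (alt -179.1)')
```

>>> {"api": "send_rows", "payload": {"deltas": [{"x": 0.4,"y": 0,"z": 2,"spin": 0},{"x": 0.4,"y": 0,"z": 5,"spin": 0},{"x": 0.4,"y": 0,"z": 8,"spin": 0},{"x": 0.4,"y": 0,"z": 10,"spin": 0},{"x": 0.4,"y": 0,"z": 11,"spin": 0},{"x": 0.4,"y": 0,"z": 11,"spin": 0},{"x": 0.4,"y": 0,"z": 11,"spin": 0},{"x": 0.4,"y": 0,"z": 11,"spin": 0},{"x": 0.4,"y": 0,"z": 11,"spin": 0},{"x": 0.4,"y": 0,"z": 11,"spin": 0}]}}

```text
t: 8.73
eef_pos: [0.5166, 0.0588, 0.0816]
eef_rot: [0.001, 0.562, 0.827, 0.001]
wrist_force: [-0.1, 0.3, -0.0]
grip_width: 0.726
grasp_force: 0.0
```

```bash
python3 - <<'E'
from h import *;from station import *
s=observe();print(s["t"],s["eef_pos"],s["q"].round(2),go(s,(.518,.0655,.038),21.3))
g=grab_frame("wrist");print(g["tool_from_camera"],g["vertical_fov"],g["cx"],g["cy"]);np.savez("w0.npz",**g)
# unproject fisheye, orange pixels -> world using depth
def wcloud(g,s):
    f=foc(g);v,u=np.mgrid[:400,:640];a=u-g["cx"];b=v-g["cy"];r=np.hypot(a,b);t=r/f
    Z=g["range_z"];k=np.tan(np.minimum(t,1.4))/np.maximum(r,1e-6)
    P=np.dstack([a*k*Z,b*k*Z,Z]);T=g["tool_from_camera"]
    return (P@T[:3,:3].T+T[:3,3])@rot(s["eef_rot"]).T+s["eef_pos"]
C=wcloud(g,s);hsv=cv2.cvtColor(g["frame"],cv2.COLOR_BGR2HSV)
o=(hsv[...,0]<16)&(hsv[...,1]>200)&(hsv[...,2]>120)&(C[...,2]>.042)&(C[...,2]<.05)&(abs(C[...,1]-.065)<.05)
print(o.sum(),rect(C[o]),np.median(C[o][:,2]))
cv2.imwrite("pics/w0.png",g["frame"])
E
cat >> h.py <<'E'
def wcloud(g,s):
    f=foc(g);v,u=np.mgrid[:400,:640];a=u-g["cx"];b=v-g["cy"];r=np.hypot(a,b);t=r/f
    Z=g["range_z"];k=np.tan(np.minimum(t,1.4))/np.maximum(r,1e-6)
    P=np.dstack([a*k*Z,b*k*Z,Z]);T=g["tool_from_camera"]
    return (P@T[:3,:3].T+T[:3,3])@rot(s["eef_rot"]).T+s["eef_pos"]
E
```

```text
8.7333 [0.51655711 0.05877525 0.08160188] [ 0.36  0.29 -0.63  1.94  0.2   0.98  0.01] (array([0.58, 0.37, 4.36]), 'close now 21.6 spin 0.3 (alt -179.7)')
[[-1.12606961e-04 -9.48024761e-01 -3.18196542e-01  8.15536047e-02]
 [ 9.99999954e-01 -1.96796733e-04  2.32438794e-04 -2.84276300e-04]
 [-2.82977772e-04 -3.18196501e-01  9.48024740e-01 -1.28508744e-01]
 [ 0.00000000e+00  0.00000000e+00  0.00000000e+00  1.00000000e+00]] 65.70646984690485 319.884866378504 201.77439818163717
924 [514.7  65.4  41.6  13.1 110.3] 0.04675411149602586
```

View pics/w0.png

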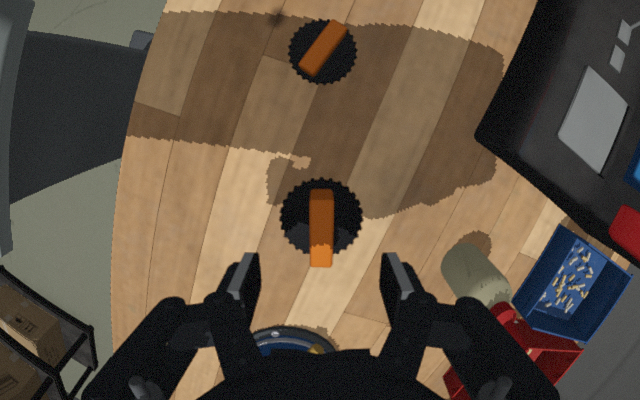

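Wrist view: the chosen cap is at px (321,217), its wing in line between the fingers. Descend and grip.

>>> {"api": "send_rows", "payload": {"deltas": [{"x": 0.3,"y": 0.1,"z": 0,"spin": 0},{"x": 0.6,"y": 0.2,"z": 0.5,"spin": 0},{"x": 0.6,"y": 0.2,"z": 1.5,"spin": 0},{"x": 0.6,"y": 0.2,"z": 2.5,"spin": 0},{"x": 0.6,"y": 0.2,"z": 3.5,"spin": 0},{"x": 0.6,"y": 0.2,"z": 4,"spin": 0},{"x": 0.6,"y": 0.2,"z": 4.3,"spin": 0},{"x": 0.6,"y": 0.2,"z": 4.3,"spin": 0},{"x": 0.6,"y": 0.2,"z": 4.3,"spin": 0},{"x": 0.6,"y": 0.2,"z": 4.3,"spin": 0}]}}

```text
t: 9.62
eef_pos: [0.5157, 0.065, 0.0377]
eef_rot: [0.0, 0.562, 0.827, 0.0]
wrist_force: [-0.5, -0.3, 0.3]
grip_width: 0.727
grasp_force: 0.0
```

>>> {"api": "send_rows", "payload": {"deltas": [{"x": 0,"y": 0,"z": 0,"spin": 0},{"x": 0,"y": 0,"z": 0,"spin": 0},{"x": 0,"y": 0,"z": 0,"spin": 0},{"x": 0,"y": 0,"z": 0,"spin": 0},{"x": 0,"y": 0,"z": 0,"spin": 0},{"x": 0,"y": 0,"z": 0,"spin": 0},{"x": 0,"y": 0,"z": 0,"spin": 0},{"x": 0,"y": 0,"z": 0,"spin": 0},{"x": 0,"y": 0,"z": 0,"spin": 0},{"x": 0,"y": 0,"z": 0,"spin": 0}], "jaw": 0.5}}

```text
t: 10.45
eef_pos: [0.5157, 0.065, 0.0377]
eef_rot: [0.0, 0.562, 0.827, 0.0]
wrist_force: [-0.6, -0.4, 5.5]
grip_width: 0.15
grasp_force: 59.2
```

>>> {"api": "send_rows", "payload": {"deltas": [{"x": 0,"y": 0,"z": -2,"spin": 0},{"x": 0,"y": 0,"z": -5,"spin": 0},{"x": 0,"y": 0,"z": -8,"spin": -5},{"x": 0,"y": 0,"z": -10,"spin": -11},{"x": -2.5,"y": -0.5,"z": -11,"spin": -18},{"x": -5.5,"y": -1,"z": -11,"spin": -25},{"x": -8.5,"y": -1.6,"z": -11,"spin": -32},{"x": -11.5,"y": -2.1,"z": -11,"spin": -39},{"x": -14,"y": -2.6,"z": -11,"spin": -46},{"x": -16,"y": -3,"z": -11,"spin": -53}]}}

```text
t: 11.28
eef_pos: [0.5461, -0.0976, 0.1468]
eef_rot: [-0.0, 0.132, 0.991, -0.0]
wrist_force: [-0.7, 0.3, -0.9]
grip_width: 0.152
grasp_force: 58.5
```

Run:
```python
from h import *;from station import *
s=observe();print(s["t"],s["eef_pos"],s["q"].round(2),s["grip_width"],s["grasp_force"],go(s,(.547,-.0945,.12),77.1))
g=grab_frame("wrist");np.savez("w1.npz",**g)
C=wcloud(g,s);hsv=cv2.cvtColor(g["frame"],cv2.COLOR_BGR2HSV)
M=rot(s["eef_rot"]);D=(C-s["eef_pos"])@M  # tool coords
o=(hsv[...,0]<16)&(hsv[...,1]>200)&(hsv[...,2]>80)&(abs(D[...,2])<.03)&(abs(D[...,0])<.05)&(abs(D[...,1])<.03)
print("wing in tool",o.sum(),D[o].min(0).round(4),D[o].max(0).round(4))
r=(abs(C[...,2]-.072)<.006)&(abs(C[...,0]-.547)<.06)&(abs(C[...,1]+.095)<.06)
print("rim",r.sum(),rect(C[r]))
y=(hsv[...,0]>18)&(hsv[...,0]<36)&(hsv[...,1]>130)&r
n,l,st,c=cv2.connectedComponentsWithStats(y.astype(np.uint8))
for i in range(1,n):
    if st[i,4]>8: print(st[i],C[l==i].mean(0).round(4))
cv2.imwrite("pics/w1.png",g["frame"])
```

```text
11.2833 [ 0.54612102 -0.09756603  0.14676645] [ 0.67  0.29 -0.67  1.79  0.2   1.13  1.25] 0.1522840950753993 58.534353375434875 (array([-0.01,  0.32,  2.68]), 'close now 74.9 spin -2.2 (alt 177.8)')
wing in tool 2218 [-0.0212 -0.0073 -0.0109] [0.0231 0.0063 0.0117]
rim 2201 [532.7 -92.6  61.7  40.4  73.9]
[312 172  13  13  96] [ 0.5154 -0.0911  0.0718]
[316 206   9   4  23] [ 0.5385 -0.0958  0.0673]
```

View pics/w1.png

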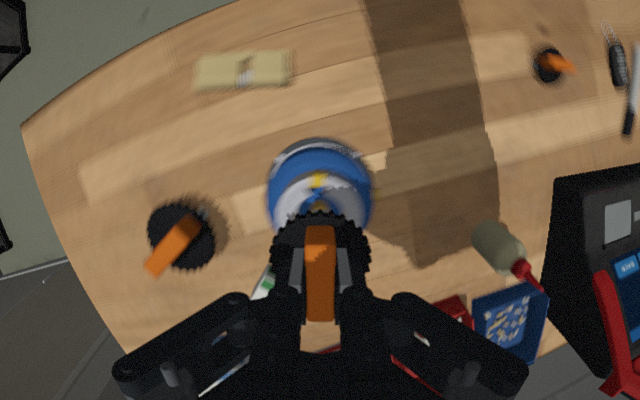

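Wrist view: the cap is held at px (320,255), the mouth is ahead of and under it with a yellow slot mark at (318,180) in line with the wing. Align, let it settle and measure again.

>>> {"api": "send_rows", "payload": {"deltas": [{"x": -0.1,"y": 0.3,"z": 0,"spin": -2.2},{"x": -0.1,"y": 0.3,"z": 0,"spin": -2.2},{"x": -0.1,"y": 0.3,"z": 0,"spin": -2.2},{"x": -0.1,"y": 0.3,"z": 0,"spin": -2.2},{"x": -0.1,"y": 0.3,"z": 0,"spin": -2.2},{"x": -0.1,"y": 0.3,"z": 0,"spin": -2.2},{"x": -0.1,"y": 0.3,"z": 0,"spin": -2.2},{"x": -0.1,"y": 0.3,"z": 0,"spin": -2.2},{"x": -0.1,"y": 0.3,"z": 0,"spin": -2.2},{"x": -0.1,"y": 0.3,"z": 0,"spin": -2.2}]}}

```text
t: 12.17
eef_pos: [0.5482, -0.0922, 0.1474]
eef_rot: [0.0, 0.115, 0.993, -0.0]
wrist_force: [-0.6, -0.1, -1.0]
grip_width: 0.152
grasp_force: 58.6
```

Run:
```python
from h import *;from station import *
from scipy.optimize import least_squares
s=observe();print(s["t"],s["eef_pos"],go(s,(.547,-.0945,.12),77.1))
g=grab_frame("wrist");np.savez("w2.npz",**g)
def fit(P,R,x0):
    r=least_squares(lambda c:np.hypot(P[:,0]-c[0],P[:,1]-c[1])-R,x0,loss="soft_l1",f_scale=.001);return r.x.round(4),np.abs(r.fun).mean()
def outer(P,c0,lim=None):  # farthest point per angle bin
    a=np.round(np.degrees(np.arctan2(*(P[:,:2]-c0).T[::-1]))/6);d=np.hypot(*(P[:,:2]-c0).T)
    return np.array([P[a==b][d[a==b].argmax()] for b in np.unique(a) if d[a==b].max()>.026])
C=wcloud(g,s);hsv=cv2.cvtColor(g["frame"],cv2.COLOR_BGR2HSV);M=rot(s["eef_rot"]);D=(C-s["eef_pos"])@M
c0=np.array([.547,-.0945])
r=(abs(C[...,2]-.072)<.003)&(np.hypot(C[...,0]-c0[0],C[...,1]-c0[1])<.036)
E=outer(C[r],c0);print("rim w",len(E),fit(E,.031,c0))
o=(hsv[...,0]<16)&(hsv[...,1]>200)&(hsv[...,2]>80)&(abs(D[...,2])<.03)&(abs(D[...,0])<.05)&(abs(D[...,1])<.03)
print("wing in tool",o.sum(),np.percentile(D[o],[1,99],axis=0).round(4))
k=(hsv[...,2]<70)&(D[...,2]>.008)&(D[...,2]<.02)&(np.hypot(D[...,0],D[...,1])<.032)
F=D[k];E=outer(F,np.zeros(2));E=E[E[:,0]>0];print("flange in tool",len(E),fit(E,.0262,np.zeros(2)),np.median(F[:,2]))
y=(hsv[...,0]>18)&(hsv[...,0]<36)&(hsv[...,1]>130)&r
n,l,st,c=cv2.connectedComponentsWithStats(y.astype(np.uint8))
for i in range(1,n):
    if st[i,4]>8: print("yel",st[i],C[l==i].mean(0).round(4))
t=dict(np.load("top1.npz"));T=cloud(t);r=(abs(T[...,2]-.072)<.004)&(np.hypot(T[...,0]-c0[0],T[...,1]-c0[1])<.036)
print("rim t",fit(outer(T[r],c0),.031,c0))
# top view of the held cap: wing
g=grab_frame("side");np.savez("side2.npz",**g)
```

```text
12.1667 [ 0.54820702 -0.09220513  0.1473626 ] (array([ 0.07, -0.25,  2.74]), 'close now 76.8 spin -0.3 (alt 179.7)')
rim w 37 (array([ 0.5439, -0.0956]), np.float64(0.0003705727679871958))
wing in tool 2203 [[-0.0194 -0.0069 -0.0103]
 [ 0.0226  0.0059  0.0103]]
flange in tool 30 (array([ 0.0019, -0.0005]), np.float64(0.000485420998382753)) 0.014963714576262914
yel [308 171  14  12 148] [ 0.5164 -0.0889  0.0722]
rim t (array([ 0.5468, -0.0945]), np.float64(0.0009434255634944401))
```

Wrist fits put the mouth at (0.544,-0.0955). Both wrist readings differ from the top camera by the same +3 mm, so I use the wrist ones. Correct by x +0.2, y -0.4 and go down to just above the rim.

>>> {"api": "send_rows", "payload": {"deltas": [{"x": 0.2,"y": -0.37,"z": 0.5,"spin": 0},{"x": 0.2,"y": -0.37,"z": 1,"spin": 0},{"x": 0.2,"y": -0.37,"z": 1.5,"spin": 0},{"x": 0.2,"y": -0.37,"z": 2,"spin": 0},{"x": 0.2,"y": -0.37,"z": 2.5,"spin": 0},{"x": 0.2,"y": -0.37,"z": 3,"spin": 0},{"x": 0.2,"y": -0.37,"z": 3.3,"spin": 0},{"x": 0.2,"y": -0.37,"z": 3.5,"spin": 0},{"x": 0.2,"y": -0.37,"z": 3.5,"spin": 0},{"x": 0.2,"y": -0.37,"z": 3.5,"spin": 0}]}}

```text
t: 13.1
eef_pos: [0.5455, -0.0953, 0.1123]
eef_rot: [-0.0, 0.115, 0.993, 0.0]
wrist_force: [-0.6, 0.3, -0.9]
grip_width: 0.149
grasp_force: 58.6
```

Run:
```python
from h import *;from station import *
s=observe();print(s["t"],s["eef_pos"],s["wrist_force"],go(s,(.5453,-.0953,.11),76.6))
```

```text
13.1 [ 0.54549125 -0.09527368  0.11233486] [-0.56921124  0.30086537 -0.92823131] (array([ 0.02, -0.01,  0.23]), 'close now 76.8 spin 0.2 (alt -179.8)')
```

Exactly where intended. Descend 6 mm slowly and watch the force.

>>> {"api": "send_rows", "payload": {"deltas": [{"x": 0,"y": 0,"z": 0.1,"spin": 0},{"x": 0,"y": 0,"z": 0.2,"spin": 0},{"x": 0,"y": 0,"z": 0.3,"spin": 0},{"x": 0,"y": 0,"z": 0.4,"spin": 0},{"x": 0,"y": 0,"z": 0.45,"spin": 0},{"x": 0,"y": 0,"z": 0.5,"spin": 0},{"x": 0,"y": 0,"z": 0.55,"spin": 0},{"x": 0,"y": 0,"z": 0.6,"spin": 0},{"x": 0,"y": 0,"z": 0.6,"spin": 0},{"x": 0,"y": 0,"z": 0.6,"spin": 0}]}}

```text
t: 13.93
eef_pos: [0.5455, -0.0953, 0.1063]
eef_rot: [-0.0, 0.115, 0.993, 0.0]
wrist_force: [-0.6, -0.0, -0.7]
grip_width: 0.153
grasp_force: 58.6
```

It has entered with no contact. Continue.

>>> {"api": "send_rows", "payload": {"deltas": [{"x": 0,"y": 0,"z": 0.1,"spin": 0},{"x": 0,"y": 0,"z": 0.2,"spin": 0},{"x": 0,"y": 0,"z": 0.3,"spin": 0},{"x": 0,"y": 0,"z": 0.4,"spin": 0},{"x": 0,"y": 0,"z": 0.5,"spin": 0},{"x": 0,"y": 0,"z": 0.6,"spin": 0},{"x": 0,"y": 0,"z": 0.7,"spin": 0},{"x": 0,"y": 0,"z": 0.8,"spin": 0},{"x": 0,"y": 0,"z": 0.8,"spin": 0},{"x": 0,"y": 0,"z": 0.8,"spin": 0}]}}

```text
t: 14.77
eef_pos: [0.5456, -0.0954, 0.0984]
eef_rot: [0.0, 0.115, 0.993, 0.0]
wrist_force: [-1.1, -0.4, 3.1]
grip_width: 0.152
grasp_force: 59.0
```

>>> {"api": "send_rows", "payload": {"deltas": [{"x": 0,"y": 0,"z": 0.1,"spin": 0},{"x": 0,"y": 0,"z": 0.2,"spin": 0},{"x": 0,"y": 0,"z": 0.3,"spin": 0},{"x": 0,"y": 0,"z": 0.35,"spin": 0},{"x": 0,"y": 0,"z": 0.4,"spin": 0},{"x": 0,"y": 0,"z": 0.45,"spin": 0},{"x": 0,"y": 0,"z": 0.5,"spin": 0},{"x": 0,"y": 0,"z": 0.55,"spin": 0},{"x": 0,"y": 0,"z": 0.55,"spin": 0},{"x": 0,"y": 0,"z": 0.55,"spin": 0}]}}

```text
t: 15.6
eef_pos: [0.5456, -0.0954, 0.0937]
eef_rot: [0.0, 0.115, 0.993, -0.0]
wrist_force: [-3.9, 0.4, 13.5]
grip_width: 0.153
grasp_force: 60.6
```

Fully home (TCP 0.0937, force rise consistent with rim contact). Twist clockwise.

>>> {"api": "send_rows", "payload": {"deltas": [{"x": 0,"y": 0,"z": 0,"spin": 4},{"x": 0,"y": 0,"z": 0,"spin": 9},{"x": 0,"y": 0,"z": 0,"spin": 14},{"x": 0,"y": 0,"z": 0,"spin": 19},{"x": 0,"y": 0,"z": 0,"spin": 24},{"x": 0,"y": 0,"z": 0,"spin": 29},{"x": 0,"y": 0,"z": 0,"spin": 34},{"x": 0,"y": 0,"z": 0,"spin": 39},{"x": 0,"y": 0,"z": 0,"spin": 42},{"x": 0,"y": 0,"z": 0,"spin": 42}]}}

```text
t: 16.43
eef_pos: [0.5454, -0.0962, 0.0937]
eef_rot: [0.0, 0.465, 0.885, -0.001]
wrist_force: [-3.4, -1.8, 12.6]
grip_width: 0.149
grasp_force: 60.6
```

Run:
```python
from h import *;from station import *
s=observe();print(s["t"],s["eef_pos"],s["wrist_force"],s["moment"],s["q"].round(2),s["grip_width"],go(s,s["eef_pos"],76.6))
```

```text
16.4333 [ 0.54538639 -0.09615338  0.09367648] [-3.44628153 -1.83908642 12.62544513] [-0.38602833  0.95737972  0.01993395] [ 0.55  0.32 -0.54  1.85  0.19  1.02  0.54] 0.14871906673799326 (array([0., 0., 0.]), 'close now 34.6 spin -42.0 (alt 138.0)')
```

>>> {"api": "send_rows", "payload": {"deltas": [{"x": 0,"y": 0,"z": 0,"spin": 5},{"x": 0,"y": 0,"z": 0,"spin": 10},{"x": 0,"y": 0,"z": 0,"spin": 15},{"x": 0,"y": 0,"z": 0,"spin": 20},{"x": 0,"y": 0,"z": 0,"spin": 25},{"x": 0,"y": 0,"z": 0,"spin": 30},{"x": 0,"y": 0,"z": 0,"spin": 35},{"x": 0,"y": 0,"z": 0,"spin": 39},{"x": 0,"y": 0,"z": 0,"spin": 42},{"x": 0,"y": 0,"z": 0,"spin": 42}]}}

```text
t: 17.27
eef_pos: [0.5446, -0.0963, 0.0937]
eef_rot: [0.0, 0.751, 0.66, -0.001]
wrist_force: [-8.4, -2.8, 16.3]
grip_width: 0.152
grasp_force: 61.1
```

Run:
```python
from h import *;from station import *
s=observe();print(s["t"],s["eef_pos"],s["wrist_force"],s["moment"],s["effort"].round(2),s["grip_width"],go(s,s["eef_pos"],76.6))
```

```text
17.2667 [ 0.54459619 -0.09633706  0.09368165] [-8.36264628 -2.8407905  16.31634625] [-0.47343259  1.81817322  0.0583577 ] [ -2.26 -47.6   -5.24 -32.8   -0.76  -3.01  -1.28] 0.15200444674547975 (array([0., 0., 0.]), 'close now -7.4 spin -84.0 (alt 96.0)')
```

>>> {"api": "send_rows", "payload": {"deltas": [{"x": 0,"y": -0.08,"z": 0,"spin": 1},{"x": 0,"y": -0.08,"z": 0,"spin": 2},{"x": 0,"y": -0.08,"z": 0,"spin": 3},{"x": 0,"y": -0.08,"z": 0,"spin": 4},{"x": 0,"y": -0.08,"z": 0,"spin": 5},{"x": 0,"y": -0.08,"z": 0,"spin": 6},{"x": 0,"y": -0.08,"z": 0,"spin": 6},{"x": 0,"y": -0.08,"z": 0,"spin": 6},{"x": 0,"y": -0.08,"z": 0,"spin": 6},{"x": 0,"y": -0.08,"z": 0,"spin": 6}]}}

```text
t: 18.1
eef_pos: [0.5442, -0.0963, 0.0937]
eef_rot: [0.001, 0.783, 0.622, -0.001]
wrist_force: [-6.2, -2.3, 15.1]
grip_width: 0.155
grasp_force: 61.7
```

Run:
```python
from h import *;from station import *
s=observe();print(s["t"],s["eef_pos"],s["wrist_force"],s["moment"],s["effort"].round(2),s["grip_width"],go(s,s["eef_pos"],76.6))
```

```text
18.1 [ 0.54421587 -0.09626192  0.093678  ] [-6.17404017 -2.3387464  15.13310542] [-0.59588736  1.35933408  0.88043318] [ -1.34 -48.24  -4.67 -32.36  -1.27  -2.23  -0.86] 0.15464221359248687 (array([0., 0., 0.]), 'close now -13.1 spin -89.7 (alt 90.3)')
```

The moment jumped to 0.88 N m, so the cap is at the stop. Verify with the wrist picture.

Run:
```python
from h import *;from station import *
s=observe();g=grab_frame("wrist")
C=wcloud(g,s);hsv=cv2.cvtColor(g["frame"],cv2.COLOR_BGR2HSV);M=rot(s["eef_rot"]);D=(C-s["eef_pos"])@M
o=(hsv[...,0]<16)&(hsv[...,1]>200)&(hsv[...,2]>80)&(D[...,2]<-.004)&(D[...,2]>-.014)&(abs(D[...,0])<.05)&(abs(D[...,1])<.03)
print(o.sum(),rect(C[o]),np.median(C[o][:,2]))
k=(hsv[...,2]<70)&(D[...,2]>.008)&(D[...,2]<.025)&(abs(D[...,0])<.03)&(abs(D[...,1])<.03);print("flange top z",np.median(C[k][:,2]))
cv2.imwrite("pics/w3.png",g["frame"])
```

```text
1794 [544.1 -95.3  43.2  13.4  77.3] 0.10274434927748863
flange top z 0.07866453047361938
```

View pics/w3.png

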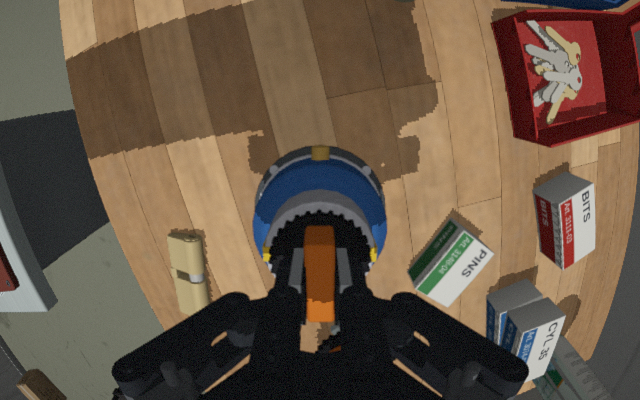

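The wing (px 320,270) lies across the slot marks (265,255) and (374,255). Its top at 0.103 m and flange top at 0.079 m mean the cap is fully home. The carton stands clear at (450,262), and the lock is undisturbed.

```bash
python3 -c "
from station import *;print(close_job())"
```

```text
the job is handed in; nothing more can be done
None
```

I stood the carton upright on the worktop clear of the reservoir, fitted the medium cap fully home, twisted it clockwise to the stop, and handed the job in at about 18 s with the gripper still holding it.

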